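Ballast the bakery's sprung scale with tare rings

TASK

Set the sprung scale's tare: thread aluminium tare rings over the post on its dish, lying flat on the dish or on one another, until the pointer has come down between the two prongs of the brass index fork; let go, and leave spare rings on the table. The post stands off-centre on a dish that may be turned any way, so look or feel for it. Lower the rings gently, never push the pan near its stop or shove hard against the post, and leave the fork and all other things alone.

Things in the scene. Friction and masses are not known exactly. Their poses are not given: they have to be found in the camera images.
- scale: white spring scale fixed on the table, foot 130 mm (x) by 150 mm (y), housing 70 mm high; origin: centre of its underside, z up; pointer and fork on its +x face. A central stem carries a flat steel dish, 96 mm across, 4 mm thick, its top 121 mm up when unloaded. On the dish stands a steel post, diameter 18.5 mm, 48 mm high, flat top with 1.5 mm chamfer, off-centre (see stem).
- pan (a joint): how far the pan (stem, dish, post and pointer together) has sunk, m: 0 with no load, growing downwards, stop at 0.050. The spring gives 122 N/m, so a 100 g ring sinks it about 8 mm. It must never go beyond 0.040, rings and push together.
- stem (a point): point on the stem's axis at the dish's top face; sinks with the pan. The post's axis is 8 mm from it in a direction no listed pose gives (the dish is left turned anyhow and is stiff to turn): find it by eye or feel. A ring lowered on the post's top pushes the pan down; slid until its bore is over the post, it lets the pan spring up.
- pointer (a point): tip of the thin steel pointer on the scale's +x face; it goes up and down with the pan.
- fork (a point): middle of the gap of the brass index fork on the scale's +x face: two level prongs 12 mm apart (clear gap), so the pointer is between them when its height is within 6 mm of this point's. It starts 16.5 to 24 mm below the pointer; two or three rings are needed. It is set already and not to be moved.
- ring0: plain aluminium tare ring lying flat on the table: outside diameter 64 mm, bore 22 mm, 14 mm thick, about 100 g (the rings differ by up to 18 percent either way, which cannot be seen). Origin: centre of its underside; z up its axis; round, so its yaw means nothing.
- ring1: plain aluminium tare ring lying flat on the table: outside diameter 64 mm, bore 22 mm, 14 mm thick, about 100 g (the rings differ by up to 18 percent either way, which cannot be seen). Origin: centre of its underside; z up its axis; round, so its yaw means nothing.
- ring2: plain aluminium tare ring lying flat on the table: outside diameter 64 mm, bore 22 mm, 14 mm thick, about 100 g (the rings differ by up to 18 percent either way, which cannot be seen). Origin: centre of its underside; z up its axis; round, so its yaw means nothing.
- ring3: plain aluminium tare ring lying flat on the table: outside diameter 64 mm, bore 22 mm, 14 mm thick, about 100 g (the rings differ by up to 18 percent either way, which cannot be seen). Origin: centre of its underside; z up its axis; round, so its yaw means nothing.
- puck: bystander: dark steel stamp with no bore, foot 52 mm in diameter, knob 32 mm, 34 mm high, standing among the rings. Origin: centre of its underside.
- scraper: bystander: dough scraper lying flat, about 110 by 90 mm, 16 mm high. Origin: its middle, underside.
- brush: bystander: pastry brush lying beyond the rings. Origin: its middle, underside.
- cutter: bystander: thin-walled steel pastry cutter, 80 mm in diameter, 35 mm high (not a tare ring). Origin: centre of its underside.
- bowl: bystander: steel bowl, 110 mm in diameter, 50 mm high. Origin: centre of its underside.
Not all that is in view belongs to the job. Leave any red or turquoise look-alike of the ring0 alone.

How it is judged:
By the outcome, as a careful person would: the job done as asked, in the order asked, and still so for the second after the job is handed in, with the robot touching nothing.
It also fails if it takes over 72 s, if anything falls off the work surface, if the arm or the gripper's body presses on something with over 40 N, if the wrist force passes 120 N, or if a joint passes its speed limit or range.

ROBOT

A 6-joint arm with a two-finger parallel gripper is mounted at the origin on the work surface. World frame = base frame: x ahead of the robot, y to its left, z up, the work surface at z = 0. Lengths are in m, angles in rad, forces in N, time in s.
With the tool pointing down it reaches from about 0.425 to 0.95 m from the base axis. Payload 3.5 kg.
Tool frame: the origin (TCP) lies between the finger pads; the fingertips stand 22 mm ahead of it and the grasp point (between the pads) lies 3 mm ahead of it (ctrl.nose_length is the z of the fingertips in the tool frame, in m); z points along the fingers, y is the line along which they close (so a half turn about z gives the same grasp; the last joint's range is limited). The gripper opens to 85 mm and grips with 20 to 120 N. Pads are 22 mm wide; open, the fingers measure 114 mm over their backs; the gripper's body (76 mm by 85 mm) begins 54 mm behind the grasp point. The pads swing forward as they close: fully open they stand 13 mm farther back than shut.
Start: joints at [-0.15, 0.286, 1.577, -0, 1.279, -0.15], TCP at [0.675, 0, 0.223] pointing down, gripper open.
Joint ranges: [-2.77, 2.77], [-0.9, 2.22], [0.21, 2.48], [-1.53, 4.67], [0.24, 2.81], [-2.84, 2.84]. Speed limits (rad/s): [2.79, 2.79, 3.14, 3.14, 3.14, 3.14].

INTERFACE

Orientations are given as a unit quaternion [x, y, z, w].
In Python, from plant import ctrl gives the robot as it stands. The module is installed in compiled form; this text tells all that it offers.
- The arm moves only by the tool send_rows, never from a script. Its argument "rows" is text: rows parted by semicolons, each of 7 numbers parted by spaces: the turn, a rotation vector about the tool's x, y, z in degrees, then the shift along the tool's x, y, z in mm, then the opening, from -1 (shut) to 1 (fully open). A call has 1 to 8 rows; each row is the pose to reach, as a shift and turn from the pose commanded when the call began, along the tool's axes at that moment; what a row does not reach only later rows make up. A row lasts 1/8 s, in which the tool goes at most 62.5 mm and 10.7 degrees, less where a joint would pass 70% of its speed; a pose out of reach is approached as far as the arm can. A call with a gripper value outside its range is refused whole. The fingers move at their own pace and stop on an object; "grip_force" is the grip in N (left out, the last holds). Time passes only in rows, so rows that repeat a pose let the fingers close. It gives the time, the measured TCP pose, the force, the opening and the grip force at its end, in the units of the state.
- ctrl.get_state(): the state, without advancing time (a new reading comes with each control period).
- ctrl.read_camera(name): name is "scene" or "side" or "wrist"; returns a dict with "color" (480x640x3 uint8, red, green, blue), "fx", "fy", "cx", "cy" (pixels), "extrinsics" (4x4, takes a point from world to camera coordinates). Camera axes: x right, y down, z forward; pixel columns grow to the right and rows downward; lengths in m; the calibration is good to about 2 mm. A picture is of the moment at which its call begins. There is no depth.
- ctrl.sign_off(): hands the job in; it is judged then, once.
Trained networks look in a picture, given as the dict that the camera call returned (one of the last four; its "shot" number tells which), for a name from the list of things; names that differ only in an ending like _2 or _b are one class to them, and where a whole thing is asked for, a point or a joint stands for the part that bears it (a point fixed in the world has none). Each returns a list of dicts, best first, with "p" (0 to 1); they miss things now and then, are a little off and sometimes report something else, mostly with a low value. They report only what shows in the picture. A call takes as long as a camera call. They do not tell look-alikes from the thing itself.
- ctrl.look_for(picture, target): "position" ([x, y, z] in m, in the coordinates of the camera as it stood for that picture, good to about 4 mm: the middle of the surface that is visible of it).
The state is a dict: "time": time; "qpos": joint angles; "dq": joint speeds; "joint_efforts": joint torques, N m; "eef_pos": TCP position; "tcp_rot": TCP orientation; "contact_force": force on the tool from outside, world axes, zero at the start; "wrist_torque": the same for the moment, N m; "opening": opening from 0.0 (shut) to 1.0 (fully open); "finger_force": force on a finger pad.
Only numpy, scipy, OpenCV 4.12 (cv2) and the standard library are available. Lean on these libraries where they do the work, as an engineer would, in place of code of your own. Each camera call takes 0.05 s, during which the arm holds its last target. There are 200 camera calls.

## Working session

There is one attempt and no reset: what is moved stays moved. The work goes in short steps, Python scripts to look and compute and a tool call to move; the robot and the scene stay as the last step left them, time stands still between calls to the robot, and variables do not carry over. Pictures are saved under pics/ and viewed, at most 10 in all, crops included, and the job is handed in when it is done.

Besides the shell and the picture viewer there is one more tool, called after "Emit:" by a JSON object that holds its "fn" and its "kwargs". send_rows: Moves the arm, as the interface text tells. Its arguments: {"type":"object","properties":{"rows":{"type":"string"},"grip_force":{"type":"number"}},"required":["rows"]}

```bash
mkdir -p pics; cat > h.py <<'E'
from plant import ctrl
import numpy as np, cv2
def cam(n): return ctrl.read_camera(n)
def save(p,f,crop=None,s=1):
    im=p["color"][...,::-1]
    if crop: x0,y0,x1,y1=crop; im=im[y0:y1,x0:x1]
    cv2.imwrite("pics/"+f,cv2.resize(im,None,fx=s,fy=s,interpolation=cv2.INTER_CUBIC))
def world(p,c):
    E=np.array(p["extrinsics"]); return E[:3,:3].T@(np.array(c)-E[:3,3])
def pix(p,w):
    E=np.array(p["extrinsics"]); c=E[:3,:3]@np.array(w)+E[:3,3]
    return np.array([p["fx"]*c[0]/c[2]+p["cx"],p["fy"]*c[1]/c[2]+p["cy"]])
def ray(p,uv):
    E=np.array(p["extrinsics"]); d=E[:3,:3].T@np.array([(uv[0]-p["cx"])/p["fx"],(uv[1]-p["cy"])/p["fy"],1])
    return -E[:3,:3].T@E[:3,3],d
def onz(p,uv,z):
    o,d=ray(p,uv); return o+d*(z-o[2])/d[2]
def tri(obs):
    A=np.zeros((3,3));b=np.zeros(3)
    for p,uv in obs:
        o,d=ray(p,uv); d=d/np.linalg.norm(d); M=np.eye(3)-np.outer(d,d); A+=M;b+=M@o
    return np.linalg.solve(A,b)
def look(p,t):
    for d in ctrl.look_for(p,t):
        w=world(p,d["position"]); print(t,round(d["p"],2),w.round(4),pix(p,w).round(0))
E
python3 - <<'E'
from h import *
np.set_printoptions(suppress=True)
s=ctrl.get_state();print(s,ctrl.nose_length)
for n in("scene","side","wrist"):
    p=cam(n);save(p,n+"0.png");print(n,np.array(p["extrinsics"]).round(3).tolist(),p["fx"])
    for t in("ring0","scale","stem","pointer","fork","puck","cutter"):look(p,t)
a=[cv2.imread(f"pics/{n}0.png") for n in("scene","side")]
E
```

```text
{'time': 0.0, 'qpos': array([-0.15001683,  0.28716517,  1.57818758,  0.00001607,  1.27858155,
       -0.14999603]), 'dq': array([-0.00007153, -0.00094401,  0.00004276,  0.00076336,  0.00167837,
       -0.00017598]), 'joint_efforts': array([ -0.00017963, -40.59813023, -29.26281273,  -0.00015422,
         0.00581842,   0.00000375]), 'eef_pos': array([0.67432445, 0.00012435, 0.22164179]), 'tcp_rot': array([ 0.7071153 ,  0.7070973 , -0.00068868, -0.00094689]), 'contact_force': array([-0.15306328, -0.64575748,  1.06771874]), 'wrist_torque': array([-0.01688198,  0.00977953,  0.01813318]), 'finger_force': 0.0, 'opening': 0.9993393649788738} 0.022
scene [[0.379, 0.925, -0.017, -0.21], [0.646, -0.277, -0.711, -0.294], [-0.663, 0.259, -0.703, 1.653], [0.0, 0.0, 0.0, 1.0]] 485.35891529405967
ring0 0.9 [ 0.4622 -0.2636  0.0144] [217. 270.]
ring0 0.78 [ 0.6026 -0.2475  0.0143] [237. 308.]
ring0 0.71 [ 0.6227 -0.0946  0.0137] [299. 295.]
ring0 0.61 [ 0.3567 -0.1793  0.0118] [238. 236.]
ring0 0.55 [ 0.3519 -0.2819  0.0145] [201. 245.]
ring0 0.53 [ 0.4684 -0.0733  0.0095] [286. 253.]
ring0 0.47 [0.5
[... 847 characters left out ...]
0.9 [0.5384 0.1558 0.1207] [273. 187.]
pointer 0.74 [ 0.7458 -0.2186  0.0182] [435. 281.]
fork 0.32 [ 0.4636 -0.0767  0.0138] [284. 283.]
cutter 0.79 [ 0.3658 -0.4219  0.0184] [316. 423.]
wrist [[1.0, -0.001, -0.0, -0.675], [-0.001, -0.949, 0.316, -0.04], [-0.0, -0.316, -0.949, 0.381], [0.0, 0.0, 0.0, 1.0]] 366.40296296662524
ring0 0.85 [ 0.6197 -0.0881  0.0113] [268. 286.]
ring0 0.78 [ 0.4631 -0.0635  0.0135] [118. 266.]
ring0 0.67 [ 0.3573 -0.1789  0.0118] [ 45. 357.]
ring0 0.61 [ 0.6006 -0.2374  0.0142] [257. 400.]
scale 0.88 [0.5594 0.1292 0.0692] [164.  54.]
stem 0.58 [0.5421 0.1418 0.1215] [97. 16.]
fork 0.76 [0.6055 0.1617 0.0532] [227.  10.]
puck 0.19 [0.5422 0.14   0.1215] [98. 19.]
```

View pics/scene0.png

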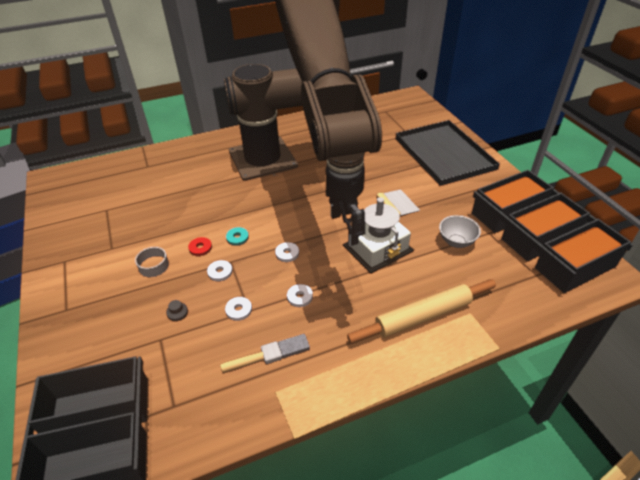

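View pics/side0.png

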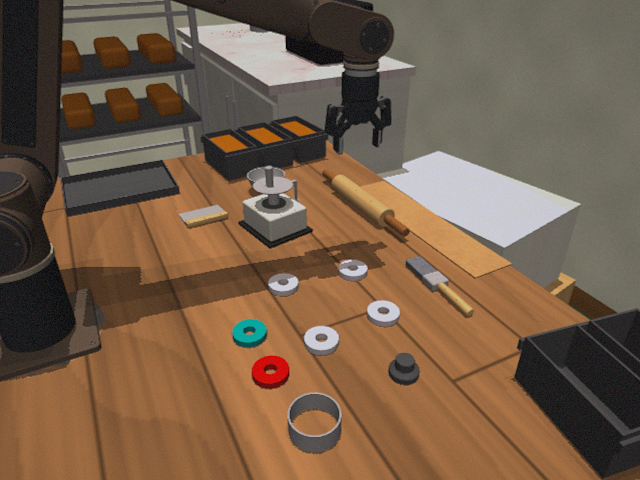

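The scene shows four aluminium rings at scene pixels (217,270), (237,308), (299,295) and (286,253). The red ring at (200,246) and the turquoise one at (237,235) are decoys. The puck is at (177,311). The scale is at (380,235), with its post visible on the dish. Next I'll look at the scale from above.

Emit:
{"fn": "send_rows", "kwargs": {"rows": "0 0 0 30 -40 -30 1;0 0 0 60 -80 -60 1;0 0 0 100 -130 -80 1;0 0 0 100 -130 -80 1;0 0 0 100 -130 -80 1"}}

```text
time: 1.82
eef_pos: [0.545, 0.1001, 0.3033]
tcp_rot: [0.707, 0.707, 0.0, 0.001]
contact_force: [0.8, 0.3, -0.5]
opening: 0.998
finger_force: 0.0
```

```bash
python3 - <<'E'
from h import *
s=ctrl.get_state();print(s["eef_pos"],s["tcp_rot"],s["time"])
p=cam("wrist");save(p,"w1.png")
for t in("scale","stem","pointer","fork","ring0"):look(p,t)
np.save("w1.npy",p,allow_pickle=True)
p=cam("scene");save(p,"s1.png",(330,170,430,280),6);save(p,"s1full.png")
for t in("scale","stem","pointer","fork"):look(p,t)
E
```

```text
[0.54503602 0.10010006 0.30328203] [7.06870924e-01 7.07342329e-01 2.50995672e-04 5.13238435e-04] 1.825
scale 0.81 [0.5471 0.1729 0.1242] [321. 132.]
stem 0.96 [0.5437 0.1714 0.119 ] [317. 133.]
stem 0.51 [ 0.4575 -0.2454  0.0141] [260. 419.]
pointer 0.86 [0.5392 0.1677 0.1216] [312. 138.]
fork 0.76 [0.603  0.1827 0.0531] [374. 120.]
ring0 0.97 [ 0.4637 -0.0595  0.0111] [258. 308.]
ring0 0.91 [ 0.5971 -0.2368  0.0126] [353. 414.]
ring0 0.82 [ 0.46   -0.2442  0.0114] [262. 417.]
ring0 0.72 [ 0.6152 -0.0882  0.01  ] [369. 326.]
scale 0.69 [0.5716 0.1473 0.0693] [378. 239.]
stem 0.88 [0.5457 0.167  0.1218] [381. 215.]
```

View pics/w1.png

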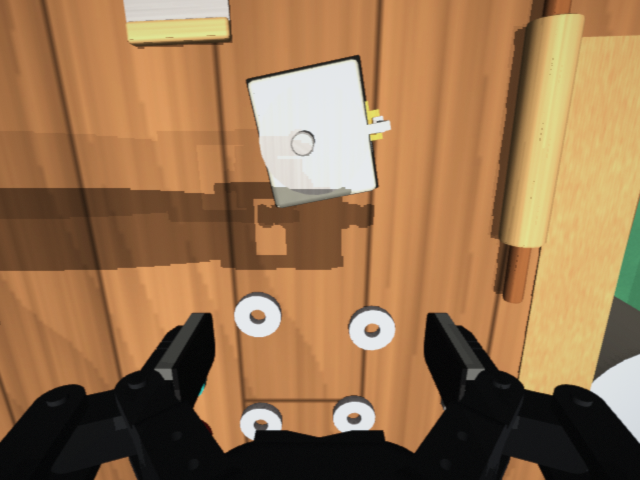

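The wrist view shows the scale yawed about 12°, with the post top at (303,143). The fork and pointer are at (378,125), and the four aluminium rings are at (258,316), (372,329), (354,416) and (261,423). Next I'll take a second view and triangulate.

Emit:
{"fn": "send_rows", "kwargs": {"rows": "0 0 0 -50 20 0 1;0 0 0 -80 30 0 1;0 0 0 -80 30 0 1;0 0 0 -80 30 0 1"}}

```text
time: 2.88
eef_pos: [0.5748, 0.0205, 0.3029]
tcp_rot: [0.707, 0.707, 0.0, -0.0]
contact_force: [-0.6, -0.3, 0.2]
opening: 0.998
finger_force: 0.0
```

```bash
cat >> h.py <<'E'
def rings(p,guess):
    """ellipse centre of the bright ring outline nearest each guessed pixel"""
    hsv=cv2.cvtColor(p["color"],cv2.COLOR_RGB2HSV)
    m=((hsv[...,1]<50)&(hsv[...,2]>110)).astype(np.uint8)
    cs,h=cv2.findContours(m,cv2.RETR_CCOMP,cv2.CHAIN_APPROX_NONE)
    out=[]
    for g in guess:
        best=None
        for i,c in enumerate(cs):
            if len(c)<12: continue
            e=cv2.fitEllipse(c); d=np.hypot(e[0][0]-g[0],e[0][1]-g[1])
            if d<14: out.append((h[0][i][3]>=0,np.round(e[0],1).tolist(),np.round(e[1],1).tolist()))
    return out
E
python3 - <<'E'
from h import *
s=ctrl.get_state();print(s["eef_pos"],s["tcp_rot"],s["time"])
a=np.load("w1.npy",allow_pickle=True).item();b=cam("wrist");np.save("w2.npy",b,allow_pickle=True)
W=[(.4637,-.07,.01),(.618,-.092,.01),(.599,-.247,.01),(.46,-.258,.01)]
for w in W:
    for p in(a,b): print(w,rings(p,[pix(p,w)]))
for t in("stem","fork","ring0"):look(b,t)
ia=a["color"][90:210,230:400,::-1]; u,v=pix(b,(.545,.165,.14)).astype(int);print(u,v)
y0=max(0,v-60);ib=b["color"][y0:y0+120,u-85:u+85,::-1];print("b off",u-85,y0)
im=np.hstack([cv2.resize(cv2.convertScaleAbs(i,alpha=1),(400,282),interpolation=cv2.INTER_CUBIC) for i in(ia,ib)])
g=cv2.createCLAHE(4,(4,4)).apply(cv2.cvtColor(im,cv2.COLOR_BGR2GRAY))
cv2.imwrite("pics/ab.png",np.vstack([im,cv2.cvtColor(g,cv2.COLOR_GRAY2BGR)]))
E
```

```text
[0.57479507 0.02049536 0.30294787] [ 7.07112464e-01  7.07101023e-01  7.43431692e-05 -3.16312351e-04] 2.875
(0.4637, -0.07, 0.01) [(np.False_, [257.1, 315.8], [40.5, 46.3]), (np.True_, [257.2, 316.1], [14.4, 16.7])]
(0.4637, -0.07, 0.01) [(np.False_, [231.2, 261.7], [44.2, 49.3]), (np.True_, [231.4, 261.8], [16.1, 17.9])]
(0.618, -0.092, 0.01) [(np.False_, [371.6, 329.3], [39.6, 45.6]), (np.True_, [371.8, 329.7], [14.7, 16.2])]
(0.618, -0.092, 0.01) [(np.False_, [352.2, 276.4], [43.9, 47.9]), (np.True_, [352.3, 276.9], [16.0, 16.8])]
(0.599, -0.247, 0.01) [(np.False_, [353.5, 416.3], [30.0, 42.6]), (np.True_, [353.8, 417.8], [12.1, 14.5])]
(0.599, -0.247, 0.01) [(np.False_, [335.2, 373.9], [36.4, 43.5]), (np.True_, [335.2, 374.2], [13.1, 15.4])]
(0.46, -0.258, 0.01) [(np.False_, [259.2, 422.2], [28.6, 40.7])]
(0.46, -0.258, 0.01) [(np.False_, [237.4, 381.2], [35.8, 43.3]), (np.True_, [237.5, 381.5], [13.0, 15.3])]
stem 0.62 [ 0.4614 -0.2519  0.0119] [241. 378.]
stem 0.61 [0.5456 0.1624 0.1197] [282.  43.]
fork 0.5 [0.6036 0.1656 0.0498] [348.  53.]
ring0 0.95 [ 0.4632 -0.2527  0.013 ] [242. 379.]
ring0 0.81 [ 0.3406 -0.1674  0.0122] [149. 328.]
ring0 0.59 [ 0.6166 -0.0877  0.0119] [351. 274.]
ring0 0.57 [ 0.4636 -0.0655  0.0144] [232. 259.]
279 33
b off 194 0
```

View pics/ab.png

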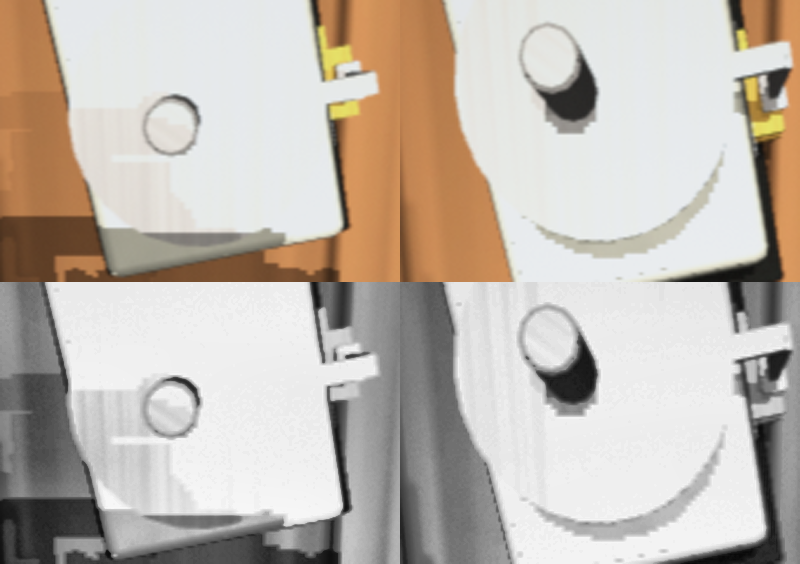

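In the enlarged crops, the post top is at A (302.7,143.2) and B (257.4,24.3). The pointer arm reaches out past the dish on the +x side, above the brass fork.

```bash
python3 - <<'E'
from h import *
a=np.load("w1.npy",allow_pickle=True).item();b=np.load("w2.npy",allow_pickle=True).item()
P=[("post",(302.7,143.2),(257.4,24.3),.169),("pointer",(230+376/2.353,90+82/2.353),(194+389/2.353,0+53/2.353),.15),("r0",(257.1,315.9),(231.3,261.7),.014),("r1",(371.7,329.5),(352.2,276.6),.014),("r2",(353.6,417),(335.2,374),.014),("r3",(259.2,422.2),(237.4,381.3),.014)]
for n,u,v,z in P: print(n,tri([(a,u),(b,v)]).round(4),onz(a,u,z).round(4),onz(b,v,z).round(4))
E
```

```text
post [0.533  0.1655 0.1663] [0.5334 0.1658 0.169 ] [0.5332 0.1649 0.169 ]
pointer [0.6081 0.1782 0.1136] [0.6015 0.1787 0.15  ] [0.6046 0.1701 0.15  ]
r0 [ 0.4614 -0.0707  0.0117] [ 0.4618 -0.0694  0.014 ] [ 0.4622 -0.0697  0.014 ]
r1 [ 0.6182 -0.0909  0.0135] [ 0.6181 -0.0906  0.014 ] [ 0.6182 -0.0906  0.014 ]
r2 [ 0.5985 -0.2484  0.0066] [ 0.5977 -0.2412  0.014 ] [ 0.5981 -0.2426  0.014 ]
r3 [ 0.4502 -0.2753 -0.0107] [ 0.4552 -0.251   0.014 ] [ 0.4568 -0.2552  0.014 ]
```

Emit:
{"fn": "send_rows", "kwargs": {"rows": "0 0 0 -40 16 50 1;0 0 0 -80 30 100 1;0 0 0 -111 43 150 1;0 0 0 -111 43 200 1;0 0 0 -111 43 240 1;0 0 0 -111 43 260 1;0 0 0 -111 43 270 1;0 0 0 -111 43 270 1", "grip_force": 40}}

```text
time: 4.08
eef_pos: [0.6187, -0.0908, 0.0339]
tcp_rot: [0.707, 0.707, 0.0, 0.001]
contact_force: [0.2, 0.7, 0.4]
opening: 1.001
finger_force: 0.0
```

```bash
python3 - <<'E'
from h import *
s=ctrl.get_state();print(s["eef_pos"],s["contact_force"])
p=cam("wrist");save(p,"w3.png")
for t in [.618,-.0908,.014],[.618,-.0908,.0]:print(pix(p,t))
E
```

```text
[ 0.61867532 -0.09080209  0.03385168] [0.18373798 0.70848217 0.41016882]
[316.79877119 289.32393898]
[316.92392865 278.13414217]
```

View pics/w3.png

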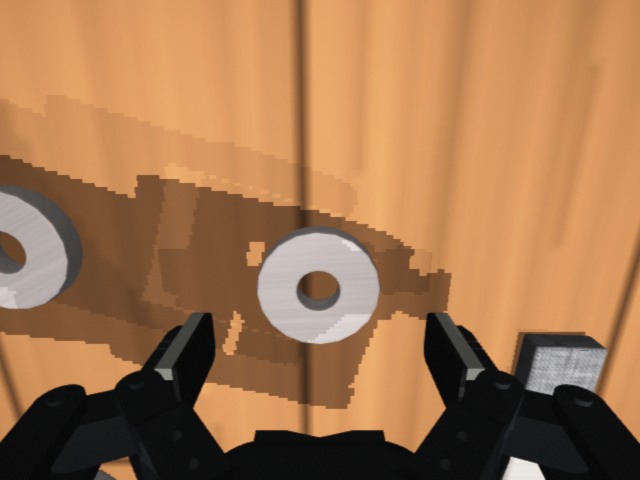

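The ring is at (318,285), centred between the fingers, and the expected spot was (317,289). I'll shift 2 mm and descend to grip it.

Emit:
{"fn": "send_rows", "kwargs": {"rows": "0 0 0 2 0 6 1;0 0 0 2 0 11 1;0 0 0 2 0 11 0;0 0 0 2 0 11 0;0 0 0 2 0 11 0;0 0 0 2 0 11 0", "grip_force": 40}}

```text
time: 4.88
eef_pos: [0.6181, -0.089, 0.0222]
tcp_rot: [0.707, 0.707, 0.0, 0.0]
contact_force: [0.2, -0.2, -0.7]
opening: 0.498
finger_force: 0.0
```

Emit:
{"fn": "send_rows", "kwargs": {"rows": "0 0 0 0 0 -20 0;0 0 0 0 0 -60 0;0 0 0 0 0 -60 0;0 0 0 0 0 -60 0"}}

```text
time: 5.38
eef_pos: [0.6182, -0.089, 0.0829]
tcp_rot: [0.707, 0.707, 0.0, 0.0]
contact_force: [0.4, 0.3, -0.1]
opening: 0.499
finger_force: 0.0
```

```bash
python3 - <<'E'
from h import *
s=ctrl.get_state();print(s["eef_pos"],s["tcp_rot"],s["contact_force"],s["opening"],s["finger_force"])
p=cam("wrist");save(p,"w4.png");e=s["eef_pos"]
for z in(.0,.022,.01): print(z,pix(p,[e[0],e[1],e[2]-z]))
print(rings(p,[(318,y) for y in range(260,400,25)]))
q=cam("side");u,v=pix(q,e).astype(int);print(u,v);save(q,"sd4.png",(u-70,v-55,u+70,v+55),5)
E
```

```text
[ 0.61817261 -0.08899295  0.08290558] [7.07092630e-01 7.07120712e-01 2.59825729e-04 4.92813905e-04] [ 0.40760033  0.26129327 -0.0879361 ] 0.49926388256918586 0.0
0.0 [318.07535846 308.19295762]
0.022 [318.15022867 287.48887798]
0.01 [318.11156623 298.18031742]
[(np.False_, [318.9, 257.3], [90.9, 96.9]), (np.True_, [318.9, 259.0], [33.1, 35.1])]
352 239
```

View pics/w4.png

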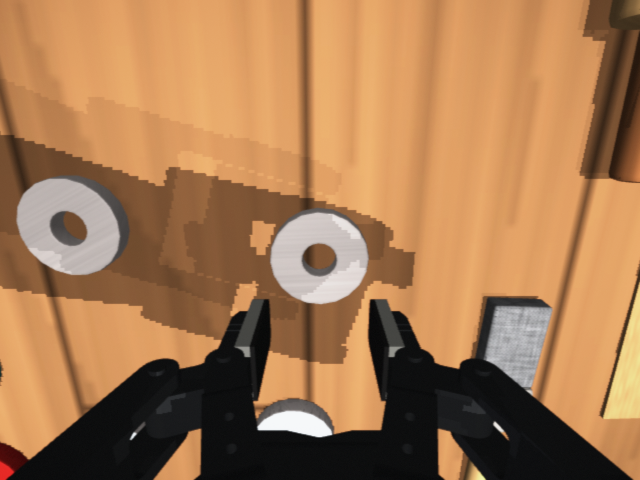

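View pics/sd4.png

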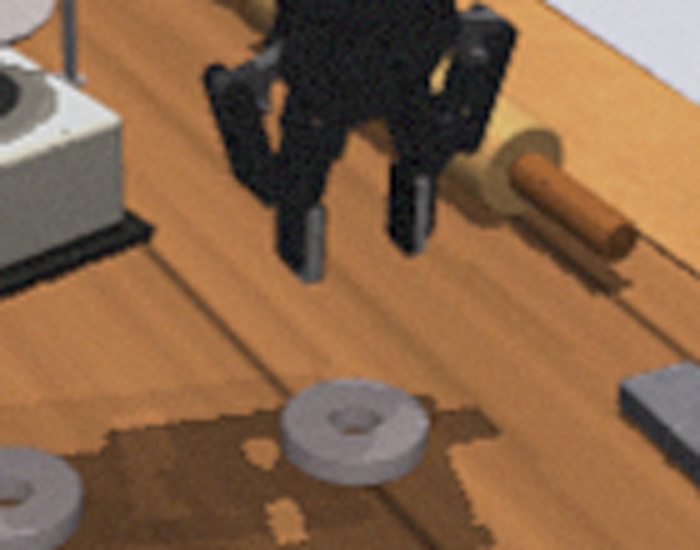

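The grasp failed. The opening went to 0.499, less than the ring's 64 mm, and the ring still lies at (319,258). The fingers closed above it, because when part open the tips sit higher than the stated nose length. I'll check the ring's position and feel downwards in small steps.

```bash
python3 - <<'E'
from h import *
p=cam("wrist");print(onz(p,(318.9,257.4),.014))
q=cam("side");print(onz(q,(352.8,270-3),.014)); print(rings(q,[(353,270)]))
E
```

```text
[ 0.61736463 -0.08912864  0.014     ]
[ 0.62026273 -0.092517    0.014     ]
[(np.False_, [352.7, 269.4], [19.7, 26.9]), (np.True_, [354.1, 268.6], [4.5, 9.6])]
```

Emit:
{"fn": "send_rows", "kwargs": {"rows": "0 0 0 2 0 0 1;0 0 0 2 0 30 1;0 0 0 2 0 50 1;0 0 0 2 0 60 1;0 0 0 2 0 64 1;0 0 0 2 0 66 1;0 0 0 2 0 66 1"}}

```text
time: 6.45
eef_pos: [0.6185, -0.0872, 0.0167]
tcp_rot: [0.707, 0.707, 0.0, 0.001]
contact_force: [0.2, 0.2, -0.7]
opening: 1.001
finger_force: 0.0
```

Emit:
{"fn": "send_rows", "kwargs": {"rows": "0 0 0 -3 0 0 0.62;0 0 0 -3 0 0 0.62;0 0 0 -3 0 2 0.62;0 0 0 -3 0 4 0.62;0 0 0 -3 0 4 0.62"}}

```text
time: 7.08
eef_pos: [0.6177, -0.0899, 0.0116]
tcp_rot: [0.707, 0.707, -0.0, -0.0]
contact_force: [-0.4, -0.3, -0.3]
opening: 0.808
finger_force: 0.0
```

```bash
python3 - <<'E'
from h import *
s=ctrl.get_state();print(s["eef_pos"],s["contact_force"],s["opening"])
q=cam("side");u,v=pix(q,s["eef_pos"]).astype(int);print(u,v);save(q,"sd5.png",(u-50,v-40,u+50,v+40),7)
E
```

```text
[ 0.61770031 -0.08987829  0.01164277] [-0.3947964  -0.33919341 -0.2934469 ] 0.8077985067486991
351 267
```

View pics/sd5.png

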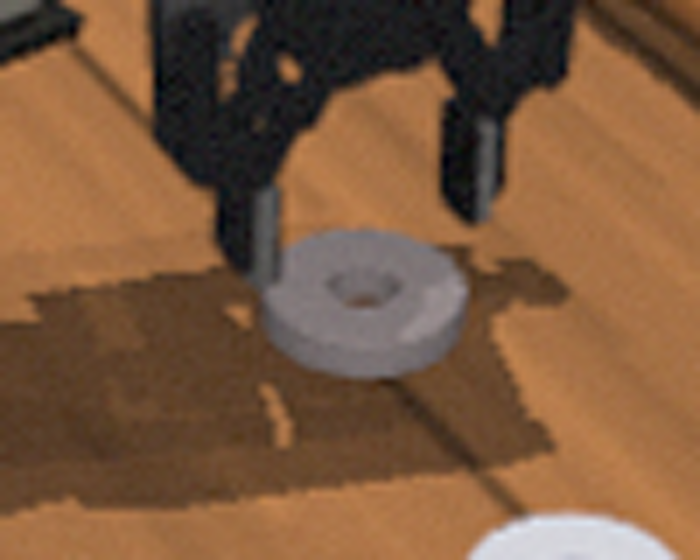

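Side view: the fingertips, at zoom (265,285) and (480,220), still look about 10 mm or more above the ring. I'll feel further down and watch the force.

Emit:
{"fn": "send_rows", "kwargs": {"rows": "0 0 0 0 0 2 0.62;0 0 0 0 0 4 0.62;0 0 0 0 0 4 0.62"}}

```text
time: 7.5
eef_pos: [0.6178, -0.0899, 0.0077]
tcp_rot: [0.707, 0.707, -0.0, -0.0]
contact_force: [-0.1, 0.1, -0.1]
opening: 0.811
finger_force: 0.0
```

Emit:
{"fn": "send_rows", "kwargs": {"rows": "0 0 0 0 0 2 0.62;0 0 0 0 0 3 0.62;0 0 0 0 0 3 0.62"}}

```text
time: 7.88
eef_pos: [0.6179, -0.0899, 0.0049]
tcp_rot: [0.707, 0.707, -0.0, -0.0]
contact_force: [-0.2, 0.3, 0.5]
opening: 0.808
finger_force: 0.0
```

```bash
python3 - <<'E'
from h import *
s=ctrl.get_state();print(s["eef_pos"],s["contact_force"],s["opening"])
q=cam("scene");a=q["color"];u,v=pix(q,s["eef_pos"]).astype(int);print("scene off",u-32,v-30)
q2=cam("side");u2,v2=pix(q2,s["eef_pos"]).astype(int);print("side off",u2-32,v2-30)
w=cam("wrist")
f=lambda i,u,v:cv2.resize(i[v-30:v+30,u-32:u+32,::-1],(400,300) if 0 else (320,300),interpolation=cv2.INTER_CUBIC)
t=np.hstack([f(a,u,v),f(q2["color"],u2,v2)])
b=cv2.resize(w["color"][210:450,160:480,::-1],(400,300))
o=np.zeros((600,640,3),np.uint8);o[:300]=t;o[300:,120:520]=b
cv2.imwrite("pics/c6.png",o)
E
```

```text
[ 0.61788933 -0.08994346  0.00490432] [-0.22787736  0.30849944  0.45861569] 0.8075828586834073
scene off 267 264
side off 319 240
```

View pics/c6.png

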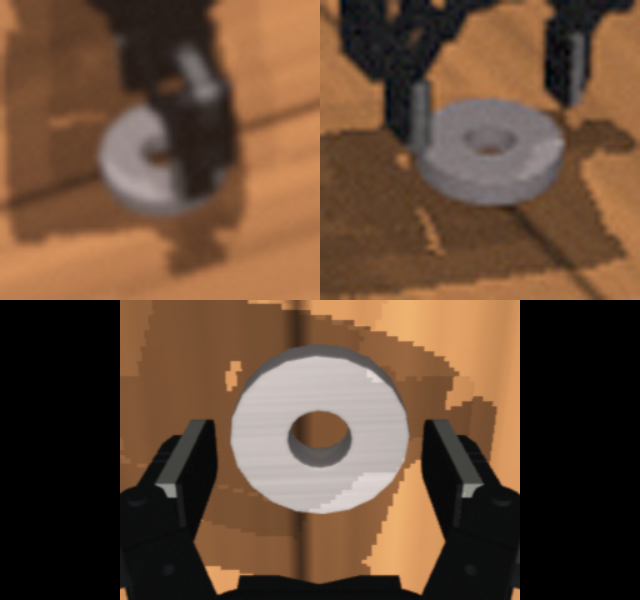

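```bash
python3 - <<'E'
from h import *
q=cam("scene");s=cam("side");w=cam("wrist")
print(tri([(q,(306,302)),(s,(369.4,261))]))
# wrist: tip corners (inner, cam side) right (424,420)->full
r=(160+(424-120)*.8,210+(420-300)*.8); l=(160+(215-120)*.8,210+(420-300)*.8)
r2=(160+(470-120)*.8,210+(488-300)*.8)
print(r,l,r2)
for a in(l,r,r2):
  for z in(0,.01,.02,.03): print(a,onz(w,a,z).round(4))
  print(tri([(w,r),(q,(306,302))]),tri([(w,r),(s,(369.4,261))]))
print(np.round(-w["extrinsics"][:3,:3].T@w["extrinsics"][:3,3],4))
E
```

```text
[ 0.66000857 -0.09094894  0.02000081]
(403.20000000000005, 306.0) (236.0, 306.0) (440.0, 360.4)
(236.0, 306.0) [ 0.5791 -0.0916  0.    ]
(236.0, 306.0) [ 0.5816 -0.0862  0.01  ]
(236.0, 306.0) [ 0.5842 -0.0808  0.02  ]
(236.0, 306.0) [ 0.5867 -0.0754  0.03  ]
[ 0.65384873 -0.0851153   0.01477549] [ 0.66043907 -0.08765106  0.01207356]
(403.20000000000005, 306.0) [ 0.6585 -0.0916  0.    ]
(403.20000000000005, 306.0) [ 0.6559 -0.0862  0.01  ]
(403.20000000000005, 306.0) [ 0.6533 -0.0809  0.02  ]
(403.20000000000005, 306.0) [ 0.6508 -0.0755  0.03  ]
[ 0.65384873 -0.0851153   0.01477549] [ 0.66043907 -0.08765106  0.01207356]
(440.0, 360.4) [ 0.6791 -0.1221  0.    ]
(440.0, 360.4) [ 0.6752 -0.1148  0.01  ]
(440.0, 360.4) [ 0.6713 -0.1074  0.02  ]
(440.0, 360.4) [ 0.6674 -0.1001  0.03  ]
[ 0.65384873 -0.0851153   0.01477549] [ 0.66043907 -0.08765106  0.01207356]
[ 0.6186 -0.008   0.1555]
```

Three views agree that the tips are still at z≈0.02, with the TCP at 0.005. The real tips are therefore about 16 mm behind the TCP at this opening, not 22 mm ahead of it. I'll continue down in steps.

Emit:
{"fn": "send_rows", "kwargs": {"rows": "0 0 0 0 0 3 0.62;0 0 0 0 0 5 0.62;0 0 0 0 0 5 0.62"}}

```text
time: 8.55
eef_pos: [0.6177, -0.0899, -0.0004]
tcp_rot: [0.707, 0.707, -0.0, -0.0]
contact_force: [0.1, 0.3, -0.1]
opening: 0.811
finger_force: 0.0
```

Emit:
{"fn": "send_rows", "kwargs": {"rows": "0 0 0 0 0 3 0.62;0 0 0 0 0 5 0.62;0 0 0 0 0 5 0.62"}}

```text
time: 8.93
eef_pos: [0.6178, -0.0899, -0.0053]
tcp_rot: [0.707, 0.707, -0.0, -0.0]
contact_force: [-0.4, -0.2, -0.1]
opening: 0.81
finger_force: 0.0
```

Emit:
{"fn": "send_rows", "kwargs": {"rows": "0 0 0 0 0 2 0.62;0 0 0 0 0 3 0.62;0 0 0 0 0 3 0.62"}}

```text
time: 9.3
eef_pos: [0.6179, -0.0899, -0.0081]
tcp_rot: [0.707, 0.707, -0.0, -0.0]
contact_force: [-0.5, 0.4, -0.7]
opening: 0.811
finger_force: 0.0
```

Emit:
{"fn": "send_rows", "kwargs": {"rows": "0 0 0 0 0 2 0.62;0 0 0 0 0 3 0.62;0 0 0 0 0 3 0.62;0 0 0 0 0 3 0.2;0 0 0 0 0 3 0.2;0 0 0 0 0 3 0.2", "grip_force": 30}}

```text
time: 10.05
eef_pos: [0.6184, -0.0901, -0.0104]
tcp_rot: [0.707, 0.707, 0.0, 0.0]
contact_force: [-0.1, 0.6, 3.1]
opening: 0.739
finger_force: 33.3
```

Gripped: the opening stopped at 0.739, about 63 mm, with 33 N on the pads. Now I'll lift and check where the bore sits in the wrist camera.

Emit:
{"fn": "send_rows", "kwargs": {"rows": "0 0 0 0 0 -10 0.2;0 0 0 0 0 -60 0.2;0 0 0 0 0 -120 0.2;0 0 0 0 0 -180 0.2;0 0 0 0 0 -220 0.2;0 0 0 0 0 -220 0.2;0 0 0 0 0 -220 0.2"}}

```text
time: 10.92
eef_pos: [0.6169, -0.0897, 0.2074]
tcp_rot: [0.707, 0.707, -0.001, -0.001]
contact_force: [1.4, -0.5, -1.7]
opening: 0.738
finger_force: 33.7
```

```bash
python3 - <<'E'
from h import *
s=ctrl.get_state();print(s["eef_pos"],s["tcp_rot"],s["contact_force"],s["opening"],s["finger_force"])
p=cam("wrist");save(p,"w7.png");e=s["eef_pos"]
for z in(.0104,.0244): print(z,pix(p,[e[0],e[1],e[2]+z]))
print(rings(p,[(318,y) for y in range(220,420,20)]))
E
```

```text
[ 0.61694247 -0.0896626   0.20736626] [ 7.07117076e-01  7.07095153e-01 -6.29486305e-04 -1.21980822e-03] [ 1.42785619 -0.53513264 -1.66294936] 0.7383048479767746 33.688110038638115
0.0104 [317.89062945 319.91728297]
0.0244 [317.68298195 338.11810874]
[(np.False_, [319.0, 336.1], [134.8, 155.4]), (np.True_, [319.7, 340.7], [47.7, 54.3])]
```

Emit:
{"fn": "send_rows", "kwargs": {"rows": "0 0 0 35 -12 0 0.2;0 0 0 90 -30 0 0.2;0 0 0 145 -48 0 0.2;0 0 0 200 -66 0 0.2;0 0 0 240 -79 0 0.2;0 0 0 255 -84 0 0.2;0 0 0 255 -84 0 0.2;0 0 0 255 -84 0 0.2"}}

```text
time: 11.98
eef_pos: [0.5342, 0.1639, 0.2083]
tcp_rot: [0.708, 0.707, -0.001, -0.0]
contact_force: [0.3, -0.3, -1.8]
opening: 0.736
finger_force: 33.7
```

```bash
python3 - <<'E'
from h import *
s=ctrl.get_state();print(s["eef_pos"],s["tcp_rot"],s["contact_force"])
p=cam("wrist");save(p,"w8.png");e=s["eef_pos"]
print(rings(p,[(318,y) for y in range(220,420,20)]))
print(pix(p,[.5332,.1655,.169]),pix(p,[e[0],e[1],e[2]+.0104]))
for n in("side","scene"):
    q=cam(n);np.save(n+"8.npy",q,allow_pickle=True);save(q,n+"8.png")
    for t in("pointer","fork","stem"):look(q,t)
a=cv2.imread("pics/w8.png")[240:400,220:420];b=cv2.imread("pics/side8.png")[150:250,210:335]
c=cv2.imread("pics/scene8.png")[170:270,320:445]
o=np.hstack([cv2.resize(i,(w,320),interpolation=cv2.INTER_CUBIC) for i,w in((b,400),(c,400))])
cv2.imwrite("pics/c8.png",np.vstack([o,np.hstack([cv2.resize(a,(350,280)),np.zeros((280,450,3),np.uint8)])]))
E
```

```text
[0.53421729 0.16387451 0.20827588] [ 7.07523888e-01  7.06689141e-01 -6.25549764e-04 -1.23681124e-04] [ 0.26873221 -0.30281889 -1.83366061]
[(np.False_, [312.4, 343.3], [136.4, 180.5]), (np.True_, [319.1, 340.3], [49.9, 57.0])]
[316.46173633 271.49299344] [317.90640455 319.90116186]
pointer 0.87 [0.5377 0.1578 0.124 ] [272. 185.]
pointer 0.6 [0.6041 0.4096 0.0409] [262. 173.]
stem 0.81 [0.5393 0.1565 0.1241] [273. 185.]
pointer 0.55 [0.5465 0.1651 0.1179] [381. 217.]
fork 0.71 [0.5321 0.152  0.2344] [377. 179.]
fork 0.47 [0.5472 0.1656 0.1197] [381. 217.]
stem 0.77 [0.5501 0.1645 0.1208] [381. 217.]
stem 0.23 [ 0.6038 -0.2458  0.0134] [238. 308.]
stem 0.22 [0.3969 0.3122 0.0037] [399. 202.]
```

View pics/c8.png

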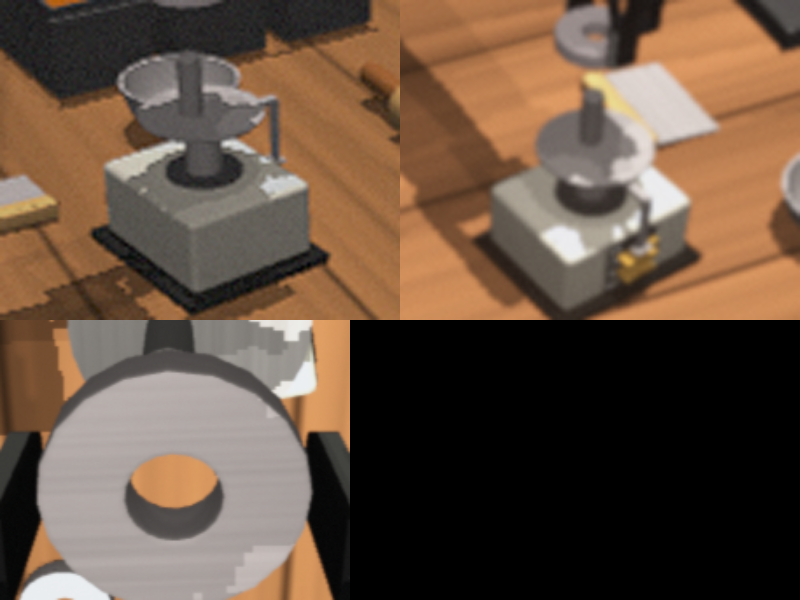

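The ring is held and level. Its bore is at wrist pixel (319,340), while the post passes under the ring's far edge at about (317,250). In the side view the pointer rod is at (294,189), and in the scene view the fork is at (399,250). I've now viewed all ten pictures, so from here I'll work from numbers only.

Emit:
{"fn": "send_rows", "kwargs": {"rows": "0 0 0 2.5 -1.4 15 0.2;0 0 0 2.5 -1.4 30 0.2;0 0 0 2.5 -1.4 38 0.2;0 0 0 2.5 -1.4 44 0.2;0 0 0 2.5 -1.4 44 0.2"}}

```text
time: 13.05
eef_pos: [0.5323, 0.1675, 0.1644]
tcp_rot: [0.707, 0.707, -0.0, -0.0]
contact_force: [-0.8, -0.0, -0.6]
opening: 0.745
finger_force: 33.7
```

```bash
cat >> h.py <<'E'
def vshift(n,box,ref=None,cur=None,r=26):
    """shift (px) of a patch of reference picture n8 in the present one; score"""
    ref=np.load(n+"8.npy",allow_pickle=True).item() if ref is None else ref
    cur=cam(n) if cur is None else cur
    x0,y0,x1,y1=box; k=4
    T=cv2.resize(ref["color"][y0:y1,x0:x1],None,fx=k,fy=k,interpolation=cv2.INTER_CUBIC)
    S=cv2.resize(cur["color"][y0-4:y1+r,x0-3:x1+3],None,fx=k,fy=k,interpolation=cv2.INTER_CUBIC)
    m=cv2.matchTemplate(S,T,cv2.TM_CCOEFF_NORMED); _,s,_,l=cv2.minMaxLoc(m)
    return (l[0]/k-3,l[1]/k-4,round(s,3))
def st():
    s=ctrl.get_state();print(s["time"],s["eef_pos"].round(4),s["contact_force"].round(2),round(s["opening"],3),round(s["finger_force"],1))
def pan():
    q=cam("side"); print("pan px",vshift("side",(286,176,301,192),cur=q),vshift("side",(250,182,290,200),cur=q))
    g=pix(q,(.605,.175,.114)),pix(q,(.605,.175,.104)); print("px per 10mm",(g[1]-g[0]).round(2))
E
python3 -c "
from h import *
st();pan()"
```

```text
13.05 [0.5323 0.1675 0.1644] [-0.79 -0.02 -0.61] 0.745 33.7
pan px (-0.25, -0.25, 0.847) (0.0, 0.0, 0.963)
px per 10mm [0.11 3.64]
```

Emit:
{"fn": "send_rows", "kwargs": {"rows": "0 0 0 -1 0.4 4 0.2;0 0 0 -1 0.4 8 0.2;0 0 0 -1 0.4 11 0.2;0 0 0 -1 0.4 15 0.2;0 0 0 -1 0.4 15 0.2"}}

```text
time: 13.72
eef_pos: [0.5327, 0.1665, 0.1495]
tcp_rot: [0.707, 0.707, -0.0, -0.0]
contact_force: [-1.0, 0.1, -0.6]
opening: 0.741
finger_force: 33.7
```

```bash
python3 -c "
from h import *
st();pan()"
```

```text
13.725 [0.5327 0.1665 0.1495] [-0.97  0.14 -0.65] 0.741 33.7
pan px (-0.25, -0.25, 0.833) (0.0, 0.0, 0.962)
px per 10mm [0.11 3.64]
```

Emit:
{"fn": "send_rows", "kwargs": {"rows": "0 0 0 0 0 4 0.2;0 0 0 0 0 8 0.2;0 0 0 0 0 12 0.2;0 0 0 0 0 12 0.2"}}

```text
time: 14.28
eef_pos: [0.5326, 0.1665, 0.1374]
tcp_rot: [0.707, 0.707, -0.0, -0.0]
contact_force: [-0.1, 0.1, -0.9]
opening: 0.736
finger_force: 33.7
```

```bash
python3 -c "
from h import *
st();pan()"
```

```text
14.275 [0.5326 0.1665 0.1374] [-0.12  0.12 -0.87] 0.736 33.7
pan px (-0.25, -0.25, 0.803) (0.0, 0.0, 0.962)
px per 10mm [0.11 3.64]
```

Threaded: the pan hasn't moved. I'll lower to just above the dish.

Emit:
{"fn": "send_rows", "kwargs": {"rows": "0 0 0 0 0 5 0.2;0 0 0 0 0 10 0.2;0 0 0 0 0 15 0.2;0 0 0 0 0 19 0.2;0 0 0 0 0 22 0.2;0 0 0 0 0 22 0.2"}}

```text
time: 15.08
eef_pos: [0.5328, 0.1665, 0.1157]
tcp_rot: [0.707, 0.707, -0.0, -0.0]
contact_force: [0.7, 0.2, -1.2]
opening: 0.739
finger_force: 33.7
```

```bash
python3 -c "
from h import *
st();pan()"
```

```text
15.075 [0.5328 0.1665 0.1157] [ 0.69  0.2  -1.15] 0.739 33.7
pan px (0.0, -0.25, 0.725) (0.0, 0.0, 0.9)
px per 10mm [0.11 3.64]
```

Emit:
{"fn": "send_rows", "kwargs": {"rows": "0 0 0 0 0 2 0.2;0 0 0 0 0 4 0.2;0 0 0 0 0 6 0.2;0 0 0 0 0 7 0.2;0 0 0 0 0 7 0.2;0 0 0 0 0 7 0.55;0 0 0 0 0 7 0.65;0 0 0 0 0 7 0.75"}}

```text
time: 16.12
eef_pos: [0.5331, 0.1666, 0.1092]
tcp_rot: [0.707, 0.707, 0.0, 0.0]
contact_force: [-0.7, 0.6, 0.8]
opening: 0.876
finger_force: 0.0
```

Emit:
{"fn": "send_rows", "kwargs": {"rows": "0 0 0 0 0 0 0.8;0 0 0 0 0 -10 0.8;0 0 0 0 0 -40 0.8;0 0 0 0 0 -90 0.8;0 0 0 0 0 -110 0.8;0 0 0 0 0 -110 1;0 0 0 0 0 -110 1"}}

```text
time: 17.0
eef_pos: [0.5319, 0.1664, 0.217]
tcp_rot: [0.707, 0.707, -0.001, -0.001]
contact_force: [-0.1, 0.5, -0.5]
opening: 0.998
finger_force: 0.0
```

```bash
python3 -c "
from h import *
st();pan()
p=cam('wrist')
for t in('ring0','stem'):look(p,t)
p=cam('side');save(p,'sd9.png')
for t in('ring0','stem'):look(p,t)
"
```

```text
17.0 [0.5319 0.1664 0.217 ] [-0.12  0.52 -0.48] 0.998 0.0
pan px (0.0, 3.0, 0.928) (-0.25, 0.25, 0.636)
px per 10mm [0.11 3.64]
ring0 0.88 [0.5292 0.172  0.1252] [315. 237.]
ring0 0.88 [ 0.4654 -0.0621  0.0123] [264. 396.]
stem 0.93 [0.5501 0.1754 0.1145] [345. 228.]
stem 0.33 [0.5433 0.1973 0.0706] [334. 187.]
ring0 0.93 [ 0.3451 -0.2932  0.015 ] [271. 371.]
ring0 0.89 [ 0.3412 -0.1877  0.0133] [247. 333.]
ring0 0.83 [ 0.463  -0.079   0.0141] [284. 283.]
ring0 0.75 [ 0.4577 -0.2649  0.015 ] [323. 339.]
ring0 0.7 [ 0.6003 -0.2552  0.0115] [386. 314.]
stem 0.93 [0.5438 0.1566 0.1126] [275. 189.]
```

Ring 1 is on and the pan has sunk about 8.5 mm. Now the second ring, at (0.462, -0.070).

Emit:
{"fn": "send_rows", "kwargs": {"rows": "0 0 0 -40 -12 0 0.7;0 0 0 -95 -28 0 0.7;0 0 0 -150 -44 0 0.7;0 0 0 -200 -60 40 0.7;0 0 0 -236 -70 90 0.7;0 0 0 -236 -70 140 0.7;0 0 0 -236 -70 180 0.7;0 0 0 -236 -70 180 0.7"}}

```text
time: 18.35
eef_pos: [0.4599, -0.0685, 0.0358]
tcp_rot: [0.707, 0.707, -0.002, -0.004]
contact_force: [0.4, -0.3, -0.4]
opening: 0.85
finger_force: 0.0
```

```bash
python3 -c "
from h import *
st()
p=cam('wrist');g=pix(p,[.462,-.0697,.014]);print(g);
for r in rings(p,[g]):print(r,onz(p,r[1],.014))
"
```

```text
18.35 [ 0.4599 -0.0685  0.0358] [ 0.43 -0.3  -0.39] 0.85 0.0
[322.51876005 289.82149971]
(np.False_, [322.1, 288.0], [108.9, 120.1]) [ 0.46178181 -0.06866523  0.014     ]
(np.True_, [322.0, 290.5], [39.5, 43.7]) [ 0.46173195 -0.07008729  0.014     ]
```

Emit:
{"fn": "send_rows", "kwargs": {"rows": "0 0 0 -1 1 15 0.62;0 0 0 -1 1 30 0.62;0 0 0 -1 1 40 0.62;0 0 0 -1 1 44 0.62;0 0 0 -1 1 44 0.62"}}

```text
time: 19.02
eef_pos: [0.4637, -0.0703, -0.0053]
tcp_rot: [0.707, 0.707, -0.0, -0.0]
contact_force: [-0.3, 0.4, -0.2]
opening: 0.811
finger_force: 0.2
```

```bash
python3 -c "
from h import *
st()"
```

```text
19.025 [ 0.4637 -0.0703 -0.0053] [-0.28  0.41 -0.2 ] 0.811 0.2
```

Emit:
{"fn": "send_rows", "kwargs": {"rows": "0 0 0 0.5 -1.5 3 0.62;0 0 0 0.5 -1.5 5 0.62;0 0 0 0.5 -1.5 5 0.62;0 0 0 0.5 -1.5 5 0.2;0 0 0 0.5 -1.5 5 0.2;0 0 0 0.5 -1.5 5 0.2"}}

```text
time: 19.77
eef_pos: [0.4627, -0.0701, -0.0093]
tcp_rot: [0.707, 0.707, -0.0, 0.0]
contact_force: [-2.3, 2.5, 5.4]
opening: 0.731
finger_force: 32.5
```

Emit:
{"fn": "send_rows", "kwargs": {"rows": "0 0 0 0 0 -10 0.2;0 0 0 0 0 -60 0.2;0 0 0 0 0 -120 0.2;0 0 0 0 0 -180 0.2;0 0 0 0 0 -218 0.2;0 0 0 0 0 -218 0.2;0 0 0 0 0 -218 0.2"}}

```text
time: 20.65
eef_pos: [0.4615, -0.0696, 0.2065]
tcp_rot: [0.707, 0.707, -0.0, -0.001]
contact_force: [-0.2, -0.5, -1.6]
opening: 0.731
finger_force: 33.8
```

```bash
python3 -c "
from h import *
st()
s=ctrl.get_state();e=s['eef_pos'];p=cam('wrist');print(pix(p,e+[0,0,.0244]))
for r in rings(p,[(319,y) for y in (310,325,340,355)]):print(r,onz(p,r[1],e[2]+.0244)-e)
"
```

```text
20.65 [ 0.4615 -0.0696  0.2065] [-0.16 -0.46 -1.58] 0.731 33.8
[317.70525644 338.03652445]
(np.False_, [319.0, 332.4], [134.7, 154.5]) [0.00051603 0.00256703 0.0244    ]
(np.True_, [319.0, 336.3], [49.5, 56.6]) [0.00051455 0.00079419 0.0244    ]
(np.False_, [319.0, 332.4], [134.7, 154.5]) [0.00051603 0.00256703 0.0244    ]
(np.True_, [319.0, 336.3], [49.5, 56.6]) [0.00051455 0.00079419 0.0244    ]
```

Emit:
{"fn": "send_rows", "kwargs": {"rows": "0 0 0 40 12 0 0.2;0 0 0 95 29 0 0.2;0 0 0 150 46 0 0.2;0 0 0 200 61 0 0.2;0 0 0 234 71 0 0.2;0 0 0 234 71 20 0.2;0 0 0 234 71 35 0.2;0 0 0 234 71 35 0.2"}}

```text
time: 21.7
eef_pos: [0.5313, 0.1627, 0.1694]
tcp_rot: [0.708, 0.707, -0.003, -0.002]
contact_force: [0.4, -0.6, -0.3]
opening: 0.731
finger_force: 33.8
```

```bash
python3 -c "
from h import *
st();pan();st()"
```

```text
21.7 [0.5313 0.1627 0.1694] [ 0.36 -0.61 -0.32] 0.731 33.8
pan px (0.0, 2.75, 0.93) (-0.25, 0.25, 0.642)
px per 10mm [0.11 3.64]
21.75 [0.5323 0.1628 0.1711] [ 0.76 -0.06 -1.31] 0.732 33.8
```

Emit:
{"fn": "send_rows", "kwargs": {"rows": "0 0 0 1.5 0 3 0.2;0 0 0 1.5 0 6 0.2;0 0 0 1.5 0 6 0.2"}}

```text
time: 22.12
eef_pos: [0.5335, 0.1654, 0.1672]
tcp_rot: [0.707, 0.707, 0.0, 0.0]
contact_force: [0.1, 0.0, -0.9]
opening: 0.732
finger_force: 33.8
```

Emit:
{"fn": "send_rows", "kwargs": {"rows": "0 0 0 -0.4 -0.6 6 0.2;0 0 0 -0.4 -0.6 12 0.2;0 0 0 -0.4 -0.6 17 0.2;0 0 0 -0.4 -0.6 22 0.2;0 0 0 -0.4 -0.6 26 0.2;0 0 0 -0.4 -0.6 26 0.2"}}

```text
time: 22.88
eef_pos: [0.5326, 0.1651, 0.1405]
tcp_rot: [0.707, 0.707, -0.0, -0.0]
contact_force: [-0.0, -1.2, -1.8]
opening: 0.733
finger_force: 33.8
```

```bash
python3 -c "
from h import *
st();pan()"
```

```text
22.875 [0.5326 0.1651 0.1405] [-0.01 -1.17 -1.77] 0.733 33.8
pan px (0.0, 2.75, 0.861) (-0.25, 0.25, 0.659)
px per 10mm [0.11 3.64]
```

Emit:
{"fn": "send_rows", "kwargs": {"rows": "0 0 0 -0.6 0 5 0.2;0 0 0 -0.6 0 10 0.2;0 0 0 -0.6 0 15 0.2;0 0 0 -0.6 0 19 0.2;0 0 0 -0.6 0 21 0.2;0 0 0 -0.6 0 21 0.2"}}

```text
time: 23.68
eef_pos: [0.5327, 0.1646, 0.1198]
tcp_rot: [0.707, 0.707, -0.0, -0.0]
contact_force: [-1.2, 1.1, -0.5]
opening: 0.732
finger_force: 33.9
```

```bash
python3 -c "
from h import *
st();pan()"
```

```text
23.675 [0.5327 0.1646 0.1198] [-1.19  1.08 -0.53] 0.732 33.9
pan px (0.0, 4.75, 0.8) (-0.5, 0.5, 0.488)
px per 10mm [0.11 3.64]
```

Emit:
{"fn": "send_rows", "kwargs": {"rows": "0 0 0 0 0 1 0.2;0 0 0 0 0 1 0.55;0 0 0 0 0 1 0.65;0 0 0 0 0 1 0.75;0 0 0 0 0 1 0.8;0 0 0 0 0 1 0.8"}}

```text
time: 24.48
eef_pos: [0.5329, 0.1645, 0.1191]
tcp_rot: [0.707, 0.707, 0.0, 0.0]
contact_force: [-0.7, 0.2, 0.1]
opening: 0.901
finger_force: 0.0
```

Emit:
{"fn": "send_rows", "kwargs": {"rows": "0 0 0 0 0 -10 0.8;0 0 0 0 0 -40 0.8;0 0 0 0 0 -90 0.8;0 0 0 0 0 -110 0.8;0 0 0 0 0 -110 1;0 0 0 0 0 -110 1"}}

```text
time: 25.22
eef_pos: [0.5318, 0.1644, 0.227]
tcp_rot: [0.707, 0.707, -0.001, -0.001]
contact_force: [0.0, -0.6, -0.5]
opening: 1.001
finger_force: 0.0
```

```bash
python3 -c "
from h import *
st();pan()
p=cam('wrist');save(p,'w10.png')
for t in('ring0','pointer','fork'):look(p,t)
p=cam('side')
for t in('ring0',):look(p,t)
q=cam('scene');np.save('scene10.npy',q,allow_pickle=True);hsv=cv2.cvtColor(q['color'],cv2.COLOR_RGB2HSV)
r=np.load('scene8.npy',allow_pickle=True).item()
print('S',vshift('scene',(388,226,404,242),cur=q), (pix(q,(.605,.175,.104))-pix(q,(.605,.175,.114))))
"
```

```text
25.225 [0.5318 0.1644 0.227 ] [ 0.01 -0.58 -0.51] 1.001 0.0
pan px (0.25, 5.75, 0.872) (-3.0, 1.5, 0.448)
px per 10mm [0.11 3.64]
ring0 0.75 [0.5314 0.1717 0.1315] [319. 233.]
ring0 0.73 [0.5363 0.1924 0.11  ] [325. 197.]
pointer 0.96 [0.5569 0.1775 0.1026] [352. 215.]
fork 0.77 [0.603  0.1858 0.0515] [399. 192.]
fork 0.21 [0.5489 0.1977 0.07  ] [340. 182.]
ring0 0.86 [ 0.3439 -0.1875  0.0147] [248. 332.]
ring0 0.71 [ 0.6009 -0.2522  0.0128] [386. 312.]
ring0 0.66 [ 0.4574 -0.2629  0.0157] [322. 338.]
ring0 0.64 [ 0.3473 -0.291   0.017 ] [271. 369.]
ring0 0.63 [0.5283 0.1478 0.132 ] [270. 184.]
ring0 0.59 [0.5267 0.1352 0.1137] [272. 194.]
S (-0.25, 0.5, 0.713) [-0.34461641  2.89697352]
```

Two rings are on and the pan has sunk about 16 mm. Now I'll bring the wrist camera round to the +x side to compare the pointer with the fork.

Emit:
{"fn": "send_rows", "kwargs": {"rows": "0 0 10 2 20 -10 1;0 0 20 4 40 -20 1;0 0 30 6 70 -23 1;0 0 40 8 100 -23 1;0 0 50 10 130 -23 1;0 0 60 12 150 -23 1;0 0 70 14 168 -23 1;0 0 80 14 168 -23 1"}}

```text
time: 26.62
eef_pos: [0.7018, 0.1784, 0.2511]
tcp_rot: [0.996, 0.084, -0.0, 0.0]
contact_force: [-0.8, -0.1, -0.3]
opening: 0.997
finger_force: 0.0
```

Emit:
{"fn": "send_rows", "kwargs": {"rows": "0 0 10 0 0 0 1;0 0 10 0 0 0 1;0 0 10 0 0 0 1"}}

```text
time: 27.0
eef_pos: [0.7009, 0.1785, 0.2519]
tcp_rot: [1.0, 0.001, -0.0, 0.0]
contact_force: [-0.7, 0.2, 0.4]
opening: 1.003
finger_force: 0.0
```

Emit:
{"fn": "send_rows", "kwargs": {"rows": "0 -10 0 0 0 10 1;0 -20 0 -10 0 30 1;0 -30 0 -20 0 50 1;0 -30 0 -35 0 70 1;0 -30 0 -35 0 70 1;0 -30 0 -35 0 70 1"}}

```text
time: 27.75
eef_pos: [0.6667, 0.1787, 0.1841]
tcp_rot: [0.966, 0.0, -0.257, -0.0]
contact_force: [1.2, -0.2, 0.5]
opening: 1.002
finger_force: 0.0
```

```bash
python3 - <<'E'
from h import *
st();p=cam("wrist");np.save("w11.npy",p,allow_pickle=True);save(p,"w11.png")
print(p["extrinsics"].round(3).tolist())
print(pix(p,(.606,.178,.09)),pix(p,(.606,.178,.06)))
for t in("pointer","fork"):look(p,t)
hsv=cv2.cvtColor(p["color"],cv2.COLOR_RGB2HSV)
m=((hsv[...,0]>22)&(hsv[...,0]<32)&(hsv[...,1]>120)).astype(np.uint8)
n,l,s,c=cv2.connectedComponentsWithStats(m)
for i in range(1,n):
    if s[i,4]>15: print(s[i],c[i].round(1),np.median(hsv[l==i],0))
E
```

```text
27.75 [0.6667 0.1787 0.1841] [ 1.24 -0.18  0.47] 1.002 0.0
[[0.0, -1.0, -0.001, 0.18], [-0.666, -0.0, 0.746, 0.337], [-0.746, 0.0, -0.666, 0.789], [0.0, 0.0, 0.0, 1.0]]
[321.15263875 242.87260417] [321.02834369 215.21926232]
pointer 0.86 [0.5669 0.1716 0.1055] [329. 289.]
fork 0.43 [0.5648 0.1689 0.1048] [332. 290.]
[304 205  11  12  97] [309.3 210.6] [ 23. 151. 244.]
```

```bash
python3 - <<'E'
from h import *
p=np.load("w11.npy",allow_pickle=True).item()
hsv=cv2.cvtColor(p["color"],cv2.COLOR_RGB2HSV)
for v in range(180,262):
    print(v,''.join(('y' if V<150 else 'Y') if (15<=H<=34 and S>110) else ('o' if H<15 and S>90 else ' .:-=+*#%@'[min(9,V*10//256)]) for H,S,V in hsv[v,280:345].astype(int)))
E
```

```text
180              ................                                    
181       . .....................                                    
182 .............................                                    
183 .............................                                ....
184 .....................                                ............
185 .....................                         .......:yyy:.......
186 ...................                  .........:yyyyyyyyyyy......:
187 ...................       ...    ......::yyyyyyyyyyyyyyyyy::----=
188 ...................      .......::yyyyyyyyyyyyyyyyyyyyyyyy===+++=
189 ...........................:yyyyyyyyyyyyyyyyyyyyyyyyyyyyyy=-::::.
190 ............... .......yyyyyyyyyyyyyyyyyyyyyyyyyyyyyYYYyyyy......
191 ......................:yyyyyyyyyyyyyyyyyyyyyyyYYyyyyyyyyyyy......
192 ..    ......:::-:.....:yyyyyYYYYYyyyyyyYyyyyyyyyyyyyyyyYyyy::----
193 ......:::---====-.....yYYYYYYYYYYyYyyyyyyyyyyyyyyyyyyYYyYyy===++=
194 ::---======+=++=-.....yYYYYYyyyyyyyyyyyyyyyyyyyyyyyYYYYYYYy--::::
195 ========+=+++++=-.....:YYYYyyyyyyyyyyyyyyy====
[... 3939 characters left out ...]

252 @@@@@@@@@@@@@@@@@@##***************#%%%#++++++=-+****************
253 @@@@@@@@@@@@@@@@@@#****************#%%%#++++++=----:::::::::---=+
254 @@@@@@@@@@@@@@@###******************#%%#+++++++=:...............:
255 @@@@@@@@@@@@@##*********************#%%#+++++++=-................
256 @@@@@@@@@@@@@#**********************+#%#+++++++=-:...............
257 @@@@@@@@@@@@@#********************+-:*%#++++++++=::..............
258 @@@@@@@@@@@##*******************+-:..=##++++++++=::..............
259 @@@@@@@@@@@#******************+-:....-*#++++++++=-:..............
260 @@@@@@@@@@@#*****************+-......:**++++++++=-:..............
261 @@@@@@@@@##*****************=:.......:=++++++++++=::.............
```

The ASCII map (upside down: image down is world up) shows the brass prongs at rows 186–195 and 200–217, with the rod ending near row 205. That's ambiguous, so I'll take a flatter view.

Emit:
{"fn": "send_rows", "kwargs": {"rows": "0 -7 0 15 0 10 1;0 -14 0 30 0 25 1;0 -20 0 42 0 40 1;0 -20 0 42 0 47 1;0 -20 0 42 0 47 1"}}

```text
time: 28.52
eef_pos: [0.6787, 0.1787, 0.1214]
tcp_rot: [0.907, 0.0, -0.422, -0.0]
contact_force: [-0.0, -0.1, 0.7]
opening: 0.997
finger_force: 0.0
```

```bash
python3 - <<'E'
from h import *
st();p=cam("wrist");np.save("w12.npy",p,allow_pickle=True);save(p,"w12.png")
print([pix(p,(.606,.178,z)).round(1) for z in(.1,.08,.06,.04)])
hsv=cv2.cvtColor(p["color"],cv2.COLOR_RGB2HSV)
for v in range(195,300):
    print(v,''.join(('y' if V<150 else 'Y') if (15<=H<=34 and S>110) else ('o' if H<15 and S>90 else ' .:-=+*#%@'[min(9,V*10//256)]) for H,S,V in hsv[v,290:350].astype(int)))
E
```

```text
28.525 [0.6787 0.1787 0.1214] [-0.   -0.08  0.68] 0.997 0.0
[array([321.5, 297.9]), array([321.4, 269.2]), array([321.4, 242.2]), array([321.3, 216.7])]
195 **+-::.:::::......::::..::.:::::.::::::::.:.:::=+***++====--
196 #*+-:..:::::...::.:::::.::.:::::::::::::::..::::-:::::::::::
197 **+-::::::::...:::.:.:...:::::::::::::::::::.::::::::.::::::
198 **+-::..::::..:.:.::..::::::::::.::::::::::.:::::::::..:::::
199 **+-:::.::.:.::::.::::::.::::::::::::::.:::::::::::::..:::::
200 #*+:::.::::::.:::.::.:::::::::::::::::::::::--yyyyy:::::::::
201 #*+::::.::::..:::.:::::::::::::::--yyyyyyyyyyyyyyyy------===
202 **+:::.::::::::::::::----yyyyyyyyyyyyyyYYYYYYYYYYYy+********
203 **+::::.:::--yyyyyyyYyyyyyyyYYYYYYYYYYYYYYYYYYYYYYy+*+++===-
204 **+:::::::yyyyyyyYYYYYYYYYYYYYYYYYYYYYYYYYYYYYYYYYyy-:::::::
205 **+:::..::yYYYYYYYYYYYYYYYYYYYYYYYYYYYYYYYYYYYYYYYyy::.:::::
206 **+:::::::yYYYYYYYYYYYYYYYYYYYYYYYYYYYYYYYYYYYYYYYyyy:::.:::
207 **=::.::::yYYYYYYYYYYYYYYYYYYYYYYYYYYYYYYYYYYYYYYYYyy:..::::
208 **=::::::-YYYYYYYYYYYYYYYYYYYYYYYYYYYYYYYYYYYYYYYYYyy:::::::
209 **=::::::-YYYYYYYYYYYYYYYYYYYYYYY
[... 5177 characters left out ...]
%####***+--:::-=++++++++++=-==+++++++++++++++=====
290 @@@@@@@@@@@@%%%###***+=-==++++++++++=--=++++++++++++++======
291 @@@@@@@@@@@@@@@@%%%##****++++++++++++=-==++++++++++++++=====
292 @@@@@@@@@@@@@@@@@@@@%%%%%*+++++++++++=--=+++++++++++++======
293 @@@@@@@@@@@@@@@@@@@@@@@@@@+++++++++++=---=++++++++++++======
294 @@@@@@@@@@@@@@@@@@@@@@@@@@+++++++++++=----=++++++++++++=====
295 @@@@@@@@@@@@@@@@@@@@@@@@@#+++++++++++=----=++++++++++++=====
296 @@@@@@@@%%####*****++***+o++++++++++++=---==++++++++++======
297 ooooooooooooooooooooooooooo++++++++++++=---==++++++++++=====
298 oooooooooooooooooooooooooooo++++++++++++=---=++++++++++=====
299 ooooooooooooooooooooooooooooo+++++++++++=----=+++++++++=====
```

```bash
python3 - <<'E'
from h import *
a=np.load("w11.npy",allow_pickle=True).item();b=np.load("w12.npy",allow_pickle=True).item()
for n,u,v in(("upper prong low-front edge",(322,200.5),(320,222.3)),("lower prong edge at gap",(325,195.3),(323,214.7)),("stripe",(317,198.3),(312.5,219.8)),("slot edge rod",(321,205),(321,228)),("lower prong bottom-right",(333,185.5),(337,200)),("rod left at arm",(316,246),(315,254))):
    print(n,tri([(a,u),(b,v)]).round(4))
E
```

```text
upper prong low-front edge [0.6095 0.1781 0.0461]
lower prong edge at gap [0.6103 0.1757 0.0405]
stripe [0.6108 0.1828 0.0448]
slot edge rod [0.6079 0.1781 0.0498]
lower prong bottom-right [0.6116 0.1672 0.0293]
rod left at arm [0.5588 0.1827 0.0518]
```

Emit:
{"fn": "send_rows", "kwargs": {"rows": "0 -4 0 12 0 3 1;0 -8 0 24 0 6 1;0 -10 0 33 0 9 1;0 -10 0 33 0 9 1"}}

```text
time: 29.08
eef_pos: [0.6934, 0.1786, 0.0905]
tcp_rot: [0.867, 0.0, -0.499, -0.0]
contact_force: [0.5, 0.6, -0.4]
opening: 1.0
finger_force: 0.0
```

```bash
python3 - <<'E'
from h import *
st();p=cam("wrist");np.save("w13.npy",p,allow_pickle=True);save(p,"w13.png")
print([pix(p,(.61,.178,z)).round(1).tolist() for z in(.06,.05,.046,.04,.034,.03)])
hsv=cv2.cvtColor(p["color"],cv2.COLOR_RGB2HSV)
for v in range(205,275):
    print(v,''.join(('y' if V<150 else 'Y') if (15<=H<=34 and S>110) else ('o' if H<15 and S>90 else ' .:-=+*#%@'[min(9,V*10//256)]) for H,S,V in hsv[v,292:348].astype(int)))
E
```

```text
29.075 [0.6934 0.1786 0.0905] [ 0.46  0.62 -0.42] 1.0 0.0
[[321.3, 266.7], [321.3, 252.6], [321.3, 247.1], [321.3, 238.8], [321.3, 230.6], [321.3, 225.2]]
205 ...........:::::::::::::----=+++=====------:::::::::::::
206 :::::::----=+++=====------::::::::::::::::::::::::::::::
207 +===-----:::::::::::::::::::::::::::::::::::::::::::::::
208 =:::::::::::::::::::::::::::::::::::::::::::::::::::::::
209 =:::::::::::::::::::::::::::::::::::::::::::::::::::::::
210 =:::::::::::::::::::::::::::::::::::::::::::::::::::::::
211 +:::::::::::::::::::::::::::::::::::::::::::::::::::::--
212 +:::::::::::::::::::::::::::::::::::::::::::::-===+++++*
213 +::::::::::::::::::::::::::::::::::::::::::::-+*###*****
214 +::::::::::::::::::::::::::::::::::::::::::::-==+===----
215 =:::::::::::::::::::::::::::::::::::::::::::::::::::::::
216 =:::::::::::::::::::::::::::::::::::::::::::::::::::::::
217 =:::::::::::::::::::::::::::::::::::::::::::::::::::::::
218 =:::::::::::::::::::::::::::::::::::::::::::::::::::::::
219 =:::::::::::::::::::::::::::::::::::::::::::::::::::::::
220 =:::::::::::::::::::::::::
[... 2624 characters left out ...]
******+=-::::::::::::::::::::
264 ::::::::::::::::::::::-=+********+=-::::::::::::::::::::
265 ::::::::::::::::::::::-=++*******+=-::::::::::::::::::::
266 ::::::::::::::::::::::-=+********+=-::::::::::::::::::::
267 ::::::::::::::::::::::-=+********+=-::::::::::----======
268 ::::::::::::::::::::::-++********+=-::::::::::+*######**
269 ::::::::::::::::::::::-=++*******+=-::::::::::=+*++++++=
270 ::::::::::::::::::::::-++********+=-::::::::::::::::::::
271 ::::::::::::::::::::::-=++*******+=-::::::::::::::::::::
272 ::::::::::::::::::::::-=+********+=-::::::::::::::::::::
273 ::::::::::::::::::::::-=+********+=-::::::::::::::::::::
274 ::::::::::::::::::::::-=+********+=-::::::::::::::::::::
```

The view is clear now. The gap runs from row 231 to row 247, so its middle is at row 239 (z≈0.040). The pointer bar is at rows 241.5–246, which puts it about 3 mm above the middle, inside the ±6 mm band. A third ring would take it about 5 mm below, so two rings are right. I'll back off and check that the rings lie flat.

Emit:
{"fn": "send_rows", "kwargs": {"rows": "0 8 0 -40 0 -25 1;0 18 0 -80 0 -50 1;0 28 0 -120 0 -75 1;0 38 0 -150 0 -90 1;0 48 0 -170 0 -100 1;0 58 0 -170 0 -100 1;0 60 0 -170 0 -100 1;0 60 0 -170 0 -100 1"}}

```text
time: 30.12
eef_pos: [0.6937, 0.1789, 0.2907]
tcp_rot: [1.0, 0.0, 0.003, -0.0]
contact_force: [0.7, 0.1, -0.4]
opening: 1.002
finger_force: 0.0
```

```bash
python3 - <<'E'
from h import *
st();pan();pan()
p=cam("wrist");print(pix(p,(.533,.166,.133)));
for t in("ring0","fork"):look(p,t)
q=cam("side")
hsv=cv2.cvtColor(q["color"],cv2.COLOR_RGB2HSV)
print([pix(q,(.5333,.166,z)).round(1).tolist() for z in(.153,.133,.119,.105)],[pix(q,(.5333+d,.166,.133)).round(1).tolist() for d in(-.032,.032)])
for v in range(160,212): print(v,''.join('o' if S>90 and V>60 else ' .:-=+*#%@'[min(9,V*10//256)] for H,S,V in hsv[v,243:303].astype(int)))
E
```

```text
30.125 [0.6937 0.1789 0.2907] [ 0.71  0.1  -0.39] 1.002 0.0
pan px (0.25, 5.25, 0.616) (-3.0, 1.5, 0.387)
px per 10mm [0.11 3.64]
pan px (0.25, 5.5, 0.617) (-3.0, 1.5, 0.391)
px per 10mm [0.11 3.64]
[332.53686767 376.90881899]
ring0 0.94 [ 0.4617 -0.2431  0.0125] [627. 362.]
ring0 0.92 [ 0.6025 -0.2159  0.0115] [634. 267.]
ring0 0.92 [0.5606 0.1661 0.1128] [332. 342.]
ring0 0.73 [0.5431 0.1666 0.1315] [332. 368.]
ring0 0.7 [ 0.3619 -0.2747  0.0145] [631. 421.]
fork 0.72 [0.6052 0.1815 0.0484] [317. 277.]
[[268.4, 173.0], [268.9, 180.7], [269.2, 185.9], [269.5, 191.1]] [[256.4, 183.3], [281.1, 178.1]]
160 ..................................................ooo.. ....
161 .................................................:oooo......
162 .................................................:oooooo..::
163 ..................................................oooooooooo
164 .................................................:oooooooooo
165 ...............................................:oooooooooooo
166 ..................:::--------::............:oooooooooooooooo
167 ..............:==--==++**+++++---
[... 2187 characters left out ...]
###*=====:.....::-------:::.....:=====+++++-oooooo
202 **##########*=====-......:---------::.....:-=====+++===ooooo
203 =+*########*======-......::--------:......:-=============ooo
204 --+*#######*======-.......::-----::::.....-================o
205 ---=+*#####*======-:.........:::.........:-=============+++=
206 =---=+*#**#*=======-:...................:============+++++++
207 ------=*###%*========::..............::-========++++++++++++
208 =------=+**#*==========-:::::....:::--========++++++++++++++
209 =--------++================-------===========+++++++++++++++
210 ----------=================================++++++++++++++===
211 ------------============================++++++++++++++====--
```

The side view shows the post standing clear through a level two-ring stack, at about the expected heights. Handing in.

```bash
python3 -c "
from h import *
print(ctrl.sign_off())"
```

```text
the job is handed in; nothing more can be done
None
```

I threaded two tare rings flat over the post and handed the job in at about 30 s; the pointer measures about 3 mm above the middle of the fork gap, inside the ±6 mm band, and the two spare rings are still on the table.

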